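# Set the thickness gauge over a piece of chocolate bark

### The arm

A 6-joint arm with a two-finger parallel gripper is mounted at the origin on a cart in front of the work surface, level with it; the furniture and walls round the work are solid. World frame = base frame: x ahead of the robot, y to its left, z up, the work surface at z = 0. Lengths are in mm, angles in rad, forces in N, time in s.
With the tool pointing down it reaches from about 375 to 975 mm from the base axis. Payload 3.8 kg.
Tool frame: the origin (TCP) lies between the finger pads; the fingertips stand 19 mm ahead of it and the grasp point (between the pads) is the TCP; z points along the fingers, y is the direction in which the jaws open and shut (so a half turn about z gives the same grasp; the last joint's range is limited). The gripper opens to 85 mm and grips with 20 to 120 N. Pads are 22 mm wide; open, the fingers measure 114 mm over their backs; the gripper's body (76 mm by 85 mm) begins 54 mm behind the grasp point. The pads swing forward as they close: fully open they stand 13 mm farther back than shut.
Start: joints at [-0.037, 0.264, 1.604, -0, 1.274, -0.037], TCP at [674.995, -0.002, 250.28] pointing down, gripper open.
Joint ranges: [-2.63, 2.63], [-0.94, 2.18], [0.31, 2.57], [-1.31, 4.45], [0, 2.66], [-2.55, 2.55]. Speed limits (rad/s): [2.57, 2.57, 3.14, 3.14, 3.14, 3.14].

### API

Orientations are given as a rotation vector (axis times angle).
In Python, from rig import read_state, camera, job_done gives the robot as it stands.
- The arm moves only by the tool step_arm, never from a script. Its argument "motion" is a list of rows, each a list of 2 entries, a list of its own where there are three numbers: the shift along the tool's x, y, z in mm, then the turn about the tool's z in rad. In form: [[[dx, dy, dz], spin], ...]. A call has 1 to 8 rows; each row shifts and turns the commanded pose from where the row before left it, along the tool's axes as they then stand; what a row does not reach is not made up. A row lasts 1/10 s, in which the tool goes at most 50 mm and 8.59 degrees, less where a joint would pass 70% of its speed; a pose out of reach is approached as far as the arm can. A call with a gripper value outside its range is refused whole. "fingers" is the closure, from 0 (fully open) to 1 (shut), set as the call begins (left out, the last holds). The fingers move at their own pace and stop on an object; "grip_force" is the grip in N (left out, the last holds). Time passes only in rows, so rows that do not move let the fingers close. It gives the time, the measured TCP pose, the force and the opening at its end, in the units of the state.
- read_state(): the state, without advancing time (a new reading comes with each control period).
- camera(name): name is "scene" or "side" or "wrist"; returns a dict with "color" (420x560x3 uint8, red, green, blue), "camera_matrix" (3x3 intrinsics, pixels), "k1" (the pictures are not rectified: a ray, as slopes to the right and down, at radius r is drawn at 1 + k1 r^2 times it, then the intrinsics apply), "origin" and "orientation" of the camera in the world. Camera axes: x right, y up, looking along -z (the intrinsics and any distortion apply to the point x, -y, -z); pixel columns grow to the right and rows downward; lengths in mm; the calibration is good to about 2 mm. A picture is of the moment at which its call begins. There is no depth.
- job_done(): hands the job in, once; it reports no verdict.
The state is a dict: "time_s": time; "joints": joint angles; "dq": joint speeds; "effort": joint torques, N m; "ee_pos": TCP position; "eef_rot": TCP orientation; "contact_force": force on the tool from outside, world axes, zero at the start; "torque": the same for the moment, N m; "gripper_width": finger opening in mm.
Only numpy, scipy, OpenCV 4.12 (cv2) and the standard library are available. Lean on these libraries where they do the work, as an engineer would, in place of code of your own. Each camera call takes 0.05 s, during which the arm holds its last target.

### The job

Lay the single piece of chocolate bark that lies in front of the wire cutter flat and centred on the small round pedestal of the thickness gauge and let go of it. Then push the gauge's lock button fully down, and only after that pull the spring-loaded arm out by its upright grip post until the front edge of the housing lies between the two strokes of the arm's double line (120 mm out). Finish still holding the arm there, because its spring would pull it back; the bark stays on the pedestal and the other things on the table stay where they are.

Things in the scene. Friction and masses are not known exactly. Their poses are not given: they have to be found in the camera images.
- bark_piece: broken piece of chocolate, flat, roughly four-sided, about 52 x 48 mm and 12 mm thick, 28 g; lies flat on the table, to the left of the gauge; the only piece in front of the wire cutter. Origin: centre of its underside, z up, x along the 52 mm, y along the 48 mm side. Can be gripped across its 48 mm (along its y) from above.
- gauge_stand: thickness gauge, fixed to the table: aluminium base plate 365 x 64 x 8 mm (x = -175 to 190 mm) with, on two grey posts, a square aluminium housing (34 x 34 mm, 175 mm long, top at 117 mm) and, in line, a small steel pedestal. Origin: on the table under the housing's front edge. +x: the way the arm comes out, toward the pedestal, roughly world +y (robot's left); y across; z up.
- pedestal_top (a point): centre of the pedestal's flat round top: 32 mm across, 46 mm above the table, at x = 150 mm of the gauge (straight under the arm's feeler pin once the arm is 120 mm out). The pin's tip is 68 mm above the table, 10 mm over the laid bark.
- button_top (a point): centre of the top of the lock button, a round black cap 24 mm across on top of the housing, 35 mm behind its front edge; 135 mm above the table while locked; the point moves down with the cap.
- lock_button (a joint): travel of the lock button in m: 0 up, the arm is locked; 0.008 fully down, the arm is free. It resists with about 3.5 N by friction and stays where it is pushed (no spring).
- grip_post (a point): middle of the free height of the arm's grip post, a square black upright post 22 x 22 mm across (sides along the gauge's x and y) that stands from 108 to 150 mm above the table on the arm's 26 mm wide head; this point is 131 mm above the table; it moves with the arm and starts at x = 30 mm of the gauge.
- slide_arm (a joint): how far the arm is out, in m: 0 fully in (start, locked), up to 0.16. A spring pulls it in with about 3 N at 0 and 4 N at 0.12. Single short lines on top of the steel arm come out every 20 mm; at 0.12 is instead a double line (two full-width lines 6 mm apart), at the mark when the housing's front edge lies between the two.
- housing_edge (a point): middle of the housing's front edge at the height of the arm's top face, 106 mm above the table: the edge at which the lines are read.
- timer: wind-up kitchen timer, 62 mm across, 48 mm high, by the left front of the wire cutter; bystander. Origin: centre of its underside.
- caramel_rule: square aluminium rule 13 x 340 x 13 mm lying just in front of the wire cutter, along its own y; bystander. Origin: centre of its underside.
- empty_cup: empty steel cup, 66 mm across, 33 mm high, at the right of the table; bystander. Origin: centre of its underside.
- tape_ring: roll of packing tape lying flat, 100 mm across, 48 mm high, at the right, behind the cup; bystander. Origin: centre of its underside.
- marker: black marker pen, 127 mm long, 15 mm thick, lying at the right front; bystander. Origin: centre of its underside.
Mind the look-alikes: they are no part of the job. Leave any green or pink look-alike of the bark_piece alone.

How it is judged (in metres and radians):
On the way, in this order (a step that is already met when the one before it is completed fails the run):
1. the bark lies flat on the pedestal, centred, let go of (horizontal distance between bark_piece and pedestal_top below 0.012 m and z of bark_piece in the frame of pedestal_top between -0.004 and 0.004 m and angle between bark_piece's own z axis and vertical below 0.12 rad and contact force between the fingers and bark_piece below 0.05 N and linear speed of bark_piece below 0.02 m/s), for 0.2 s.
2. the lock button is down while the arm is still in (value of joint lock_button above 0.006 m and value of joint slide_arm below 0.005 m), for 0.1 s.
At the end, for the whole second after the job is handed in: The arm is held still by the fingers (contact force over 1 N), 115 to 125 mm out; the lock button is down (over 6 of its 8 mm); the bark lies flat (tilt under 0.12 rad), at rest and untouched on the pedestal, its centre within 12 mm of the pedestal's axis (all of step 1 and value of joint slide_arm between 0.115 and 0.125 m and velocity of joint slide_arm between -0.01 and 0.01 m/s and value of joint lock_button above 0.006 m and contact force between the fingers and slide_arm above 1 N); the arm keeps its last pose, push and grip.
It fails at once if the wind-up kitchen timer is pushed away (over 40 mm) (distance of timer from where it was at the start of the episode above 0.04 m).
It fails at once if the aluminium rule is pushed away (over 40 mm) (distance of caramel_rule from where it was at the start of the episode above 0.04 m).
It fails at once if the empty steel cup is pushed away (over 40 mm) (distance of empty_cup from where it was at the start of the episode above 0.04 m).
It fails at once if the roll of packing tape is pushed away (over 40 mm) (distance of tape_ring from where it was at the start of the episode above 0.04 m).
It fails at once if the black marker pen is pushed away (over 40 mm) (distance of marker from where it was at the start of the episode above 0.04 m).
It also fails if it takes over 54 s, if anything falls off the work surface, if the arm or the gripper's body presses on something with over 40 N, if the wrist force passes 120 N, or if a joint passes its speed limit or range.

## Working session

There is one attempt and no reset: what is moved stays moved. The work goes in short steps, Python scripts to look and compute and a tool call to move; the robot and the scene stay as the last step left them, time stands still between calls to the robot, and variables do not carry over. Pictures are saved under pics/ and viewed, and the job is handed in when it is done.

Besides the shell and the picture viewer there is one more tool, called after "Request:" as name(argument=value, ...) on one line, values as JSON. step_arm: Moves the arm, as the interface text tells. Its arguments: {"type":"object","properties":{"motion":{"type":"array"},"fingers":{"type":"number"},"grip_force":{"type":"number"}},"required":["motion"]}

```bash
mkdir -p pics; ls
cat > h.py <<'E'
import numpy as np, cv2
from rig import read_state, camera, job_done
from scipy.spatial.transform import Rotation as R
def rot(o):
    o=np.array(o,float)
    return o if o.shape==(3,3) else R.from_rotvec(o).as_matrix()
def ray(c,u,v):
    K=np.array(c["camera_matrix"]);d=np.array([[[u,v]]],float)
    p=cv2.undistortPoints(d,K,np.array([c["k1"],0,0,0],float))[0,0]
    return np.array(c["origin"],float), rot(c["orientation"])@np.array([p[0],-p[1],-1])
def onz(c,u,v,z):
    o,d=ray(c,u,v);return o+d*(z-o[2])/d[2]
def proj(c,P):
    K=np.array(c["camera_matrix"]);q=rot(c["orientation"]).T@(np.array(P,float)-np.array(c["origin"]))
    x,y=q[0]/-q[2],-q[1]/-q[2];s=1+c["k1"]*(x*x+y*y)
    return K[0,0]*x*s+K[0,2],K[1,1]*y*s+K[1,2]
def tri(c1,p1,c2,p2):
    o1,d1=ray(c1,*p1);o2,d2=ray(c2,*p2)
    A=np.stack([d1,-d2],1);t=np.linalg.lstsq(A,o2-o1,rcond=None)[0]
    a=o1+d1*t[0];b=o2+d2*t[1];return (a+b)/2,np.linalg.norm(a-b)
def save(c,n): cv2.imwrite("pics/"+n+".png",cv2.cvtColor(c["color"],cv2.COLOR_RGB2BGR))
import pickle
E
python3 - <<'E'
from h import *
print(read_state())
for n in("scene","side","wrist"):
    c=camera(n);save(c,n+"0");pickle.dump(c,open(n+"0.pkl","wb"));print(n,c["origin"],c["orientation"],c["k1"],c["camera_matrix"])
E
```

```text
pics
{'time_s': 0.0, 'joints': array([-3.69093111e-02,  2.64759528e-01,  1.60535975e+00,  9.18599159e-06,
        1.27370119e+00, -3.68748052e-02]), 'dq': array([ 0.00095055, -0.00040076, -0.00173872,  0.00014483, -0.00183531,
        0.00021575]), 'effort': array([ 6.10465631e-04, -5.15121067e+01, -3.67308676e+01, -4.07824507e-05,
        1.31324201e-02,  1.46811578e-05]), 'ee_pos': array([6.74318293e+02, 1.99276324e-02, 2.48965381e+02]), 'eef_rot': array([-2.22032368, -2.22024108,  0.00237018]), 'contact_force': array([ 0.33852989, -0.86048412,  0.37209687]), 'torque': array([ 0.01294812,  0.02068596, -0.00378438]), 'gripper_width': 85.17251809084817}
scene [ -170.31613342 -1060.56475638   752.52717144] [ 1.06056324 -0.32677577 -0.5378143 ] -0.034254543501570194 [[424.13567585   0.         277.60617828]
 [  0.         424.13567585 208.88365751]
 [  0.           0.           1.        ]]
side [  -4.45814002 1125.00849336  731.17306209] [ 0.33828386 -1.449107   -2.33051894] -0.020952859096439954 [[512.34594083   0.         275.12727598]
 [  0.         512.34594083 209.5136174 ]
 [  0.           0.           1.        ]]
wrist [674.36320168  71.62577753 372.32213277] [-0.28315395  0.00148021  0.00033734] 0.014159941779929627 [[309.6632879   0.        283.4282615]
 [  0.        309.6632879 204.3959179]
 [  0.          0.          1.       ]]
```

View pics/scene0.png

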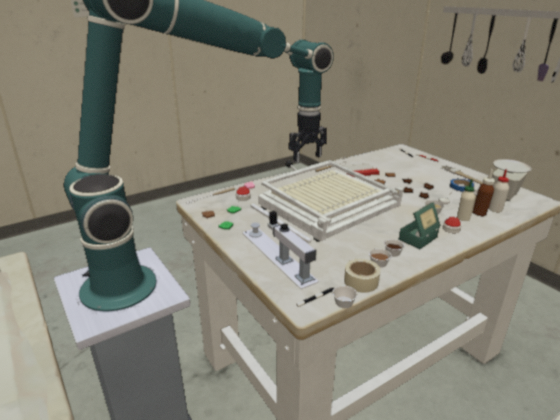

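View pics/side0.png

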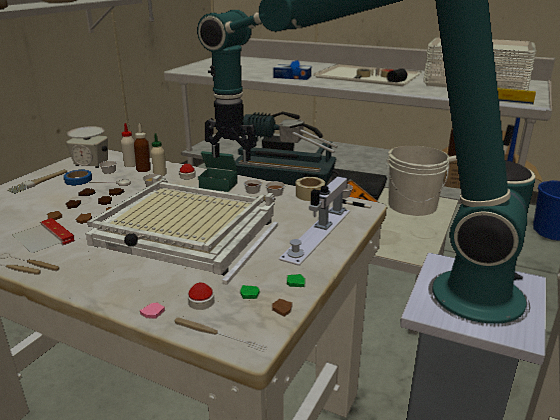

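View pics/wrist0.png

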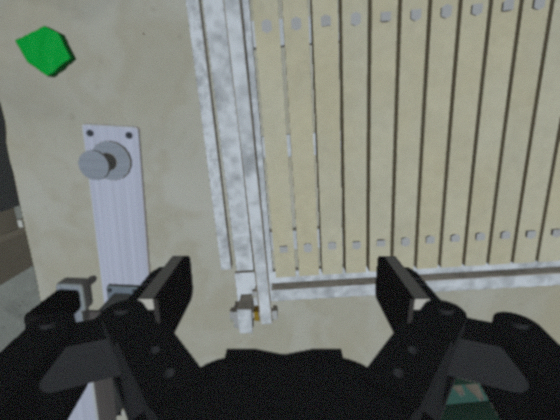

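Run:
```python
from h import *
cs=pickle.load(open("scene0.pkl","rb"));cd=pickle.load(open("side0.pkl","rb"))
def z(c,x0,y0,w,h,n):
    im=cv2.cvtColor(c["color"][y0:y0+h,x0:x0+w],cv2.COLOR_RGB2BGR)
    cv2.imwrite("pics/"+n+".png",cv2.resize(im,None,fx=6,fy=6,interpolation=cv2.INTER_CUBIC))
z(cs,195,195,130,95,"zs");z(cd,270,170,110,100,"zd");
for n,c in(("s",cs),("d",cd)):
    hsv=cv2.cvtColor(c["color"],cv2.COLOR_RGB2HSV)
    m=cv2.inRange(hsv,(3,80,40),(18,255,170))
    k,l,st,ce=cv2.connectedComponentsWithStats(m)
    for i in range(1,k):
        if st[i,4]>25:print(n,st[i],ce[i],onz(c,*ce[i],12).round(1))
```

```text
s [366 169  13   6  27] [373.59259259 171.37037037] [1216.1  186.9   12. ]
s [498 170  11  13  42] [503.5        177.28571429] [1652.3 -192.9   12. ]
s [455 181  13   3  26] [461.34615385 181.76923077] [1448.3 -115.3   12. ]
s [473 183  21  33 454] [483.03524229 199.06167401] [1368.4 -270.    12. ]
s [425 184   8   5  26] [428.11538462 186.07692308] [1288.8  -62.4   12. ]
s [404 188   8   4  26] [407.46153846 189.73076923] [1186.   -37.4   12. ]
s [420 193   8   5  26] [423.65384615 195.11538462] [1199.5 -110.1   12. ]
s [203 211  11   7  56] [208.07142857 213.875     ] [402.  238.5  12. ]
s [486 235  24  13  53] [497.30188679 241.47169811] [1110.3 -485.4   12. ]
s [388 244  13   5  38] [393.57894737 245.89473684] [ 802.5 -306.2   12. ]
s [476 245  10   9  29] [480.89655172 249.44827586] [1019.7 -482.4   12. ]
s [461 251  15   8  40] [468.95  254.825] [ 959.5 -478.8   12. ]
s [372 254  16   6  67] [379.58208955 256.23880597] [ 719.9 -322.9   12. ]
s [351 262  24  13 235] [362.24255319 268.25531915] [ 629.2 -338.9   12. ]
s [383 288  22  11  53] [393.58490566 292.83018868] [ 617.9 -47
[... 2650 characters left out ...]
 57] [ 89.52631579 317.68421053] [773.  478.8  12. ]
d [102 319  15  10  46] [108.34782609 323.19565217] [721.2 475.5  12. ]
d [175 320  42  14 127] [194.76377953 326.22047244] [542.9 402.1  12. ]
d [111 324  22  15  74] [121.59459459 331.16216216] [676.5 484.   12. ]
d [295 325  11  10  29] [299.82758621 330.44827586] [330.4 317.3  12. ]
d [278 334  22  23  89] [289.41573034 345.71910112] [330.7 371.   12. ]
d [142 336  17  15  67] [149.79104478 342.85074627] [597.8 487.9  12. ]
d [169 348  30  18 107] [183.42056075 356.53271028] [510.5 491.8  12. ]
d [260 358  26  31 107] [271.73831776 372.54205607] [330.1 455.4  12. ]
d [231 369  26  20 119] [242.57983193 379.34453782] [372.5 495.2  12. ]
```

View pics/zs.png

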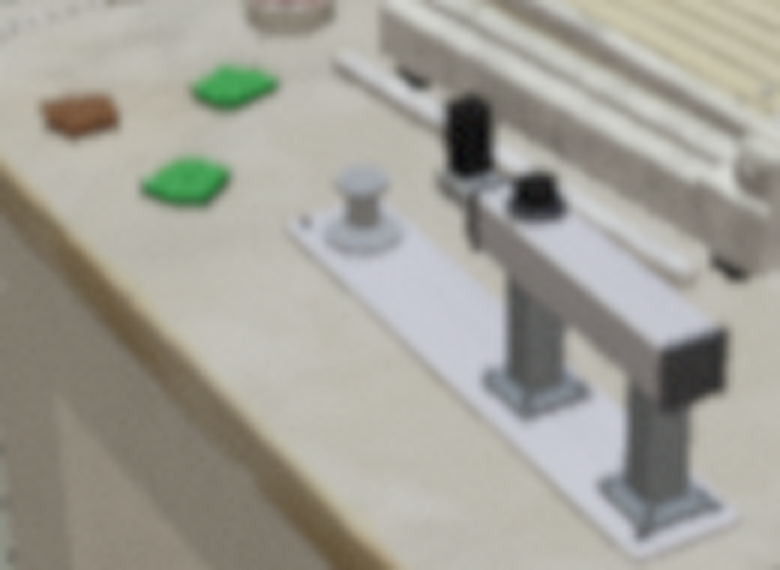

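View pics/zd.png

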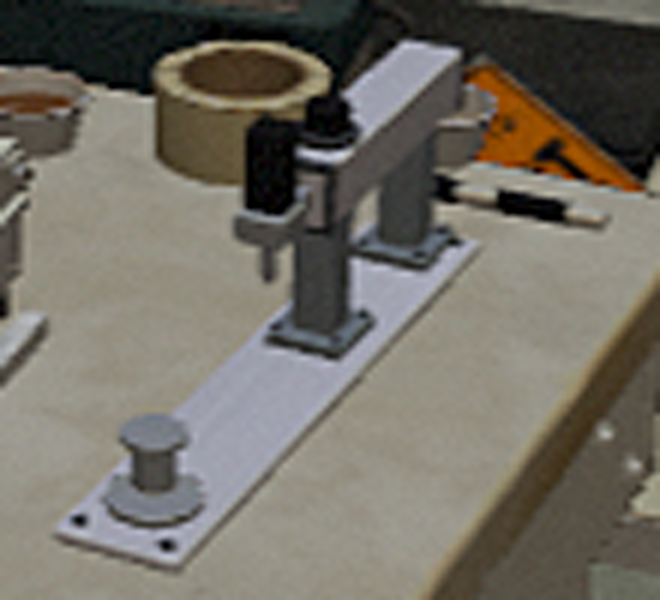

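Request:
step_arm(motion=[[[25,-35,0],0],[[25,-35,0],0],[[25,-35,0],0],[[25,-35,0],0],[[25,-35,0],0],[[25,-35,0],0],[[0,0,0],0],[[0,0,0],0]])

```text
time_s: 0.95
ee_pos: [464.6, 150.4, 250.4]
eef_rot: [2.219, 2.223, 0.001]
contact_force: [0.6, 0.0, -0.6]
gripper_width: 85.6
```

Run:
```python
from h import *
s=read_state();print(s["ee_pos"],s["eef_rot"],s["time_s"])
c=camera("wrist");save(c,"w1");pickle.dump(c,open("w1.pkl","wb"))
```

```text
[464.56520496 150.37778884 250.35306075] [2.21861225e+00 2.22315077e+00 6.63014265e-04] 0.95
```

View pics/w1.png

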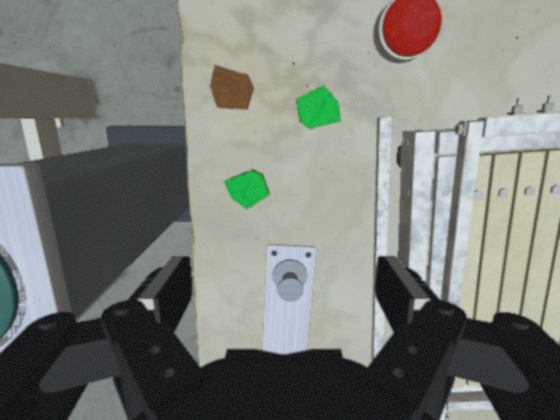

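Run:
```python
from h import *
c=pickle.load(open("w1.pkl","rb"));cs=pickle.load(open("scene0.pkl","rb"));cd=pickle.load(open("side0.pkl","rb"));w0=pickle.load(open("wrist0.pkl","rb"))
im=c["color"]
hsv=cv2.cvtColor(im,cv2.COLOR_RGB2HSV)
m=cv2.inRange(hsv,(3,80,30),(18,255,170));m[:, :195]=0;m[:, 270:]=0;m[130:]=0
m=cv2.morphologyEx(m,cv2.MORPH_CLOSE,np.ones((3,3)))
ct=max(cv2.findContours(m,0,1)[0],key=cv2.contourArea)
P=np.array([onz(c,*p[0],8)[:2] for p in ct],np.float32)
M=cv2.moments(P.reshape(-1,1,2));print("centroid",M["m10"]/M["m00"],M["m01"]/M["m00"],"area",M["m00"])
print(cv2.minAreaRect(P)); 
ap=cv2.approxPolyDP(P.reshape(-1,1,2),4,True)[:,0];print(ap.round(1))
z=lambda a,x,y,w,h,n,f=6: cv2.imwrite("pics/"+n+".png",cv2.resize(cv2.cvtColor(a[y:y+h,x:x+w],cv2.COLOR_RGB2BGR),None,fx=f,fy=f,interpolation=cv2.INTER_CUBIC))
z(im,195,50,80,70,"zb",8);z(im,250,235,80,120,"zp",5);z(w0["color"],70,115,110,150,"zw0",4)
for cc,p in((cs,(255,225.5)),(cd,(295.7,242)),(w0,(95,163)),(c,(290,289))):print("ped",onz(cc,*p,46))
print(tri(cs,(255,225.5),cd,(295.7,242)))
```

```text
centroid 406.11354197138684 248.76652395744543 area 1503.264140502084
((406.0570373535156, 247.35494995117188), (40.33222198486328, 45.58720397949219), 75.00374603271484)
[[390.3 271.7]
 [384.5 249.4]
 [389.  232.6]
 [422.4 228.5]
 [429.7 247.5]
 [424.6 262.8]]
ped [469.59099199  13.03742096  46.        ]
ped [468.23047451  25.40803444  46.        ]
ped [475.6745191   21.91236941  46.        ]
ped [472.80164387  21.22579536  46.        ]
(array([471.97587261,  18.21404163,  42.08510578]), np.float64(1.7265288943780828))
```

View pics/zb.png

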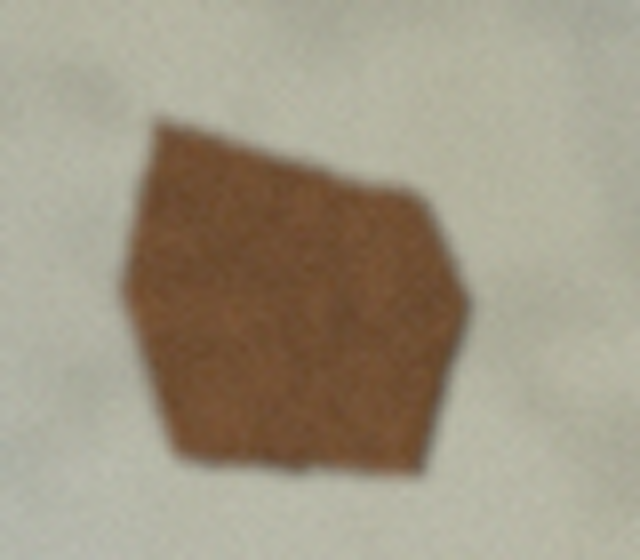

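View pics/zp.png

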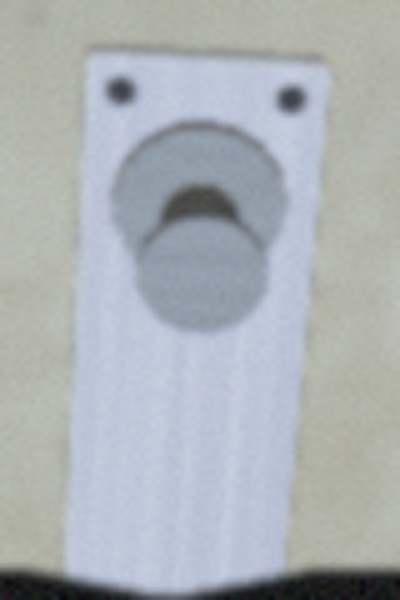

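View pics/zw0.png

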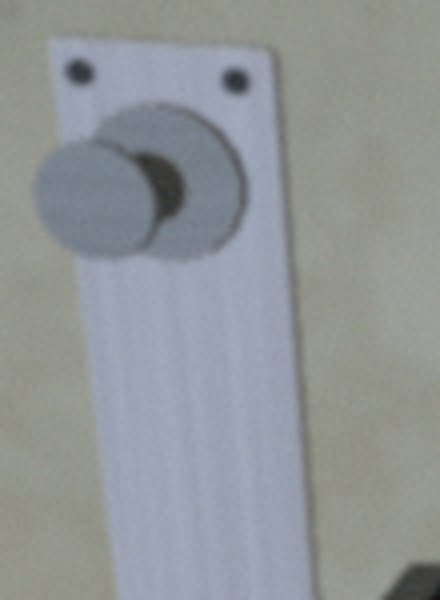

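Run:
```python
from h import *
c=pickle.load(open("w1.pkl","rb"));w0=pickle.load(open("wrist0.pkl","rb"))
print(read_state()["joints"])
for p in((318,108),(247,188),(408,27)):print(onz(c,*p,10))
# plate corners z=8 and edges
f=lambda x,y:(250+x/5,235+y/5)
for p in((88,52),(329,60),(64,575),(286,565)):print("w1",onz(c,*f(*p),8))
g=lambda x,y:(70+x/4,115+y/4)
for p in((48,40),(277,48),(116,600),(313,600)):print("w0",onz(w0,*g(*p),8))
print("ped w1",onz(c,*f(202,274),46),"w0",onz(w0,*g(95,200),46))
```

```text
[ 2.61104749e-01 -9.39616736e-02  1.99023224e+00 -5.75122645e-04
  1.24436240e+00  2.60508161e-01]
[503.26472665 228.60915318  10.        ]
[420.88918792 136.58672378  10.        ]
[594.2407293  308.94819501  10.        ]
w1 [444.67381795  60.87973308   8.        ]
w1 [506.37427929  58.76176032   8.        ]
w1 [435.97444311 -99.80648071   8.        ]
w1 [498.93059142 -96.3470981    8.        ]
w0 [445.37326186  59.26733151   8.        ]
w0 [509.61836755  57.32309609   8.        ]
w0 [ 435.36571262 -116.12915115    8.        ]
w0 [ 498.67143301 -116.26908514    8.        ]
ped w1 [473.28894395  20.14543436  46.        ] w0 [474.00733952  19.79670858  46.        ]
```

Request:
step_arm(motion=[[[33,-19,0],0],[[33,-19,0],0],[[32,-20,0],0],[[0,0,0],-0.14],[[0,0,0],-0.14],[[0,0,0],-0.14],[[0,0,0],-0.14],[[0,0,0],-0.14]])

```text
time_s: 1.8
ee_pos: [408.6, 247.5, 250.2]
eef_rot: [1.319, 2.851, -0.0]
contact_force: [-0.2, 0.7, -0.5]
gripper_width: 85.7
```

Request:
step_arm(motion=[[[0,0,0],-0.14],[[0,0,0],-0.14],[[0,0,0],-0.14],[[0,0,0],-0.13],[[0,0,0],-0.13],[[0,0,0],0],[[0,0,0],0]])

```text
time_s: 2.5
ee_pos: [408.0, 247.6, 250.2]
eef_rot: [0.306, 3.127, -0.0]
contact_force: [-0.7, 0.1, 0.4]
gripper_width: 85.4
```

Run:
```python
from h import *
s=read_state();p=s["ee_pos"];T=rot(s["eef_rot"]);print(p,s["joints"]);print(T.round(3))
print(T.T@(np.array([406.5,249,130])-p))
c=camera("wrist");save(c,"w2");pickle.dump(c,open("w2.pkl","wb"))
```

```text
[408.04210793 247.57548779 250.1792039 ] [ 4.93309963e-01 -1.16818260e-01  2.01133142e+00 -2.20374581e-04
  1.24720684e+00 -8.82202457e-01]
[[-0.981  0.194 -0.   ]
 [ 0.194  0.981 -0.   ]
 [-0.    -0.    -1.   ]]
[  1.79327674   1.12743618 120.17887264]
```

View pics/w2.png

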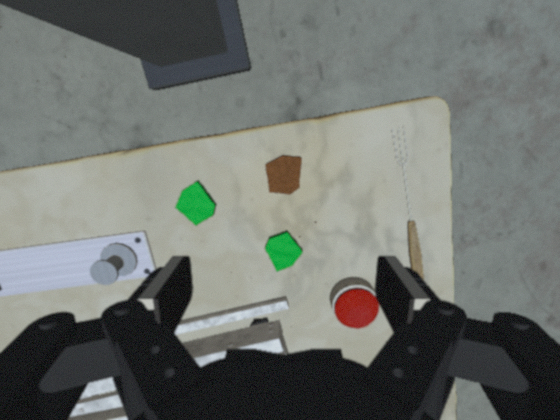

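Run:
```python
from h import *
c=pickle.load(open("w2.pkl","rb"))
im=c["color"]
hsv=cv2.cvtColor(im,cv2.COLOR_RGB2HSV)
m=cv2.inRange(hsv,(3,80,30),(18,255,170));m[:, :250]=0;m[:, 320:]=0;m[215:]=0;m[:145]=0
m=cv2.morphologyEx(m,cv2.MORPH_CLOSE,np.ones((3,3)))
ct=max(cv2.findContours(m,0,1)[0],key=cv2.contourArea)
P=np.array([onz(c,*p[0],10)[:2] for p in ct],np.float32)
M=cv2.moments(P.reshape(-1,1,2));print("centroid",M["m10"]/M["m00"],M["m01"]/M["m00"],"area",M["m00"])
print(cv2.approxPolyDP(P.reshape(-1,1,2),4,True)[:,0].round(1))
T=rot(read_state()["eef_rot"]);q=P@T[:2,:2];print(q.min(0),q.max(0),T[:2,:2].T@np.array([M["m10"]/M["m00"],M["m01"]/M["m00"]]))
for a in range(-40,50,10):
    u=np.array([np.cos(np.radians(a)),np.sin(np.radians(a))]);v=np.array([-u[1],u[0]]);print(a,np.ptp(P@u),np.ptp(P@v),((P@u).max()+(P@u).min())/2*u+((P@v).max()+(P@v).min())/2*v)
```

```text
centroid 405.66467440383576 248.82491929987967 area 1480.200291278772
[[383.7 250. ]
 [389.5 230.8]
 [418.5 228.3]
 [429.5 252. ]
 [424.1 262.8]
 [390.3 271.4]]
[-372.679682   301.7002329] [-328.1148754   341.84420419] [-349.89690515  322.56754126]
-40 52.43799071307451 46.704637119361166 [404.74943707 248.51239974]
-30 49.828677646353725 44.95928664788454 [404.73175598 247.99420104]
-20 45.705345423876 41.84787100210872 [404.89237557 247.50120625]
-10 44.77164224309587 40.27509733401206 [406.09927669 248.14341788]
0 45.804962158203125 43.058135986328125 [406.59989929 249.84895325]
10 45.44652147656262 47.56534552345772 [406.7502947 250.129655 ]
20 45.01630392244988 51.04377949475516 [406.42249278 250.08746056]
30 46.22184232503048 52.97127405550319 [405.3857432  249.50663926]
40 47.03089082565282 53.45400196688217 [404.94328627 248.99329995]
```

Request:
step_arm(motion=[[[2,1,35],0],[[0,0,40],0],[[0,0,40],0],[[0,0,40],0],[[0,0,35],0],[[0,0,20],0],[[0,0,10],0],[[0,0,0],0]])

```text
time_s: 3.35
ee_pos: [404.4, 248.8, 29.0]
eef_rot: [-0.301, -3.125, 0.003]
contact_force: [0.0, 0.3, -0.3]
gripper_width: 85.1
```

Request:
step_arm(motion=[[[0,0,5],0],[[0,0,5],0],[[0,0,0],0],[[0,0,0],0]])

```text
time_s: 3.75
ee_pos: [405.6, 249.6, 20.9]
eef_rot: [0.299, 3.126, 0.001]
contact_force: [0.2, 0.4, -0.5]
gripper_width: 85.3
```

Request:
step_arm(motion=[[[0,0,0],0],[[0,0,0],0],[[0,0,0],0],[[0,0,0],0],[[0,0,0],0],[[0,0,0],0]], fingers=1, grip_force=25)

```text
time_s: 4.35
ee_pos: [405.4, 249.4, 20.8]
eef_rot: [0.299, 3.127, 0.0]
contact_force: [-2.3, -0.2, 6.1]
gripper_width: 40.5
```

Request:
step_arm(motion=[[[0,0,0],0],[[0,0,0],0],[[0,0,0],0],[[0,0,0],0]])

```text
time_s: 4.75
ee_pos: [405.3, 249.4, 20.8]
eef_rot: [0.299, 3.127, -0.0]
contact_force: [-1.4, -0.9, 5.8]
gripper_width: 40.6
```

Request:
step_arm(motion=[[[0,0,-10],0],[[0,0,-25],0],[[0,0,-40],0],[[0,0,-40],0],[[0,0,-15],0],[[0,0,0],0]])

```text
time_s: 5.35
ee_pos: [407.6, 250.7, 154.1]
eef_rot: [0.299, 3.121, 0.007]
contact_force: [-0.1, 0.1, -0.8]
gripper_width: 40.7
```

Request:
step_arm(motion=[[[-10,-20,0],0],[[-16,-30,0],0],[[-16,-30,0],0],[[-16,-30,0],0],[[-16,-30,0],0],[[-16,-30,0],0],[[-11,-21,0],0],[[0,0,0],0]])

```text
time_s: 6.15
ee_pos: [467.8, 40.4, 148.8]
eef_rot: [-0.304, -3.125, 0.002]
contact_force: [-0.5, 0.9, -0.0]
gripper_width: 40.7
```

Run:
```python
from h import *
s=read_state();p=s["ee_pos"];T=rot(s["eef_rot"]);print(p,s["gripper_width"]);print(T.round(3))
print(T.T@(np.array([473.5,20.3,67.5])-p))
c=camera("wrist");save(c,"w3");pickle.dump(c,open("w3.pkl","wb"))
c=camera("side");pickle.dump(c,open("side3.pkl","wb"))
z=lambda a,x,y,w,h,n,f=6: cv2.imwrite("pics/"+n+".png",cv2.resize(cv2.cvtColor(a[y:y+h,x:x+w],cv2.COLOR_RGB2BGR),None,fx=f,fy=f,interpolation=cv2.INTER_CUBIC))
z(c["color"],220,150,180,140,"zd3",4)
```

```text
[467.75015945  40.36275766 148.76255547] 40.668237037062724
[[-0.981  0.193 -0.002]
 [ 0.193  0.981 -0.001]
 [ 0.002 -0.001 -1.   ]]
[ -9.67727301 -18.47749059  81.26567886]
```

View pics/w3.png

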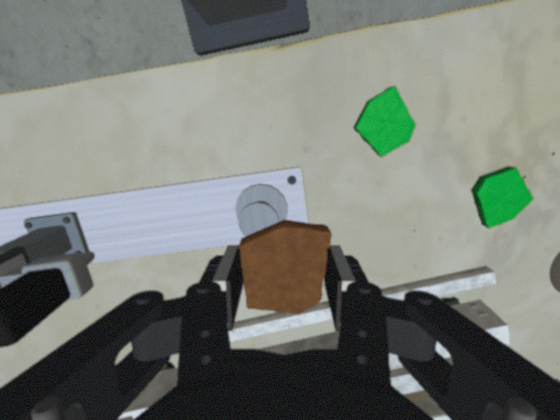

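View pics/zd3.png

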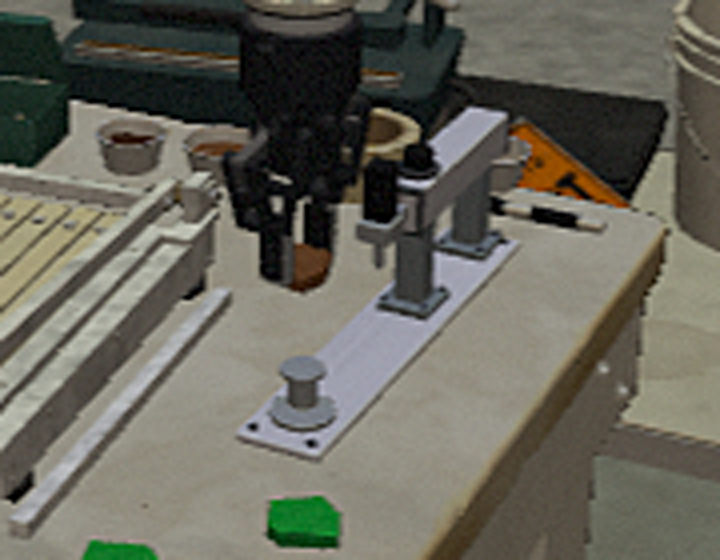

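Request:
step_arm(motion=[[[-8,-15,0],0],[[0,0,0],0],[[0,0,0],0],[[0,0,0],0]])

```text
time_s: 6.65
ee_pos: [472.6, 27.4, 149.9]
eef_rot: [-0.298, -3.127, -0.001]
contact_force: [-0.0, 0.0, 0.2]
gripper_width: 40.1
```

```bash
cat > bark.py <<'E'
from h import *
def bark(c,z,box):
    hsv=cv2.cvtColor(c["color"],cv2.COLOR_RGB2HSV)
    m=cv2.inRange(hsv,(3,80,30),(18,255,190));k=np.zeros_like(m);x0,y0,x1,y1=box;k[y0:y1,x0:x1]=1;m*=k
    ct=max(cv2.findContours(m,0,1)[0],key=cv2.contourArea)
    P=np.array([onz(c,*p[0],z)[:2] for p in ct],np.float32);M=cv2.moments(P.reshape(-1,1,2))
    return np.array([M["m10"]/M["m00"],M["m01"]/M["m00"]]),M["m00"]
E
python3 - <<'E'
from bark import *
s=read_state();p=s["ee_pos"];T=rot(s["eef_rot"]);print(p)
c=camera("wrist");save(c,"w4");pickle.dump(c,open("w4.pkl","wb"))
b,a=bark(c,p[2]-20.8+12,(200,180,360,330));print(b,a)
print(T.T@(np.array([473.6,20,67.5])-np.array([*b,p[2]])))
E
```

```text
[472.62080183  27.42123872 149.93867656]
[471.52915461  28.70788666] 1642.9505261167287
[-3.75163716 -8.18300422 82.43309253]
```

View pics/w4.png

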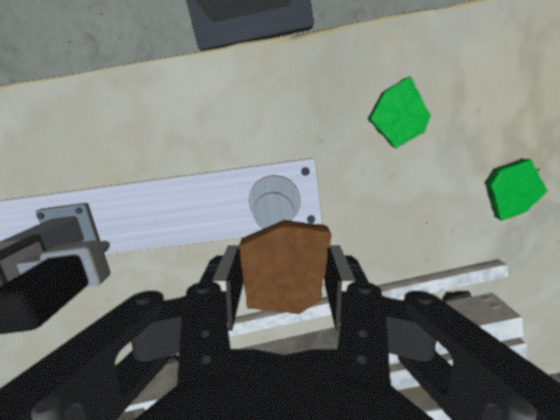

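Request:
step_arm(motion=[[[-4,-8,0],0],[[0,0,25],0],[[0,0,25],0],[[0,0,18],0],[[0,0,8],0],[[0,0,4],0],[[0,0,0],0],[[0,0,0],0]])

```text
time_s: 7.5
ee_pos: [476.5, 17.8, 71.2]
eef_rot: [0.299, 3.126, 0.0]
contact_force: [-0.1, -0.2, 0.3]
gripper_width: 40.6
```

Request:
step_arm(motion=[[[0,0,1],0],[[0,0,0],0],[[0,0,0],0]])

```text
time_s: 7.8
ee_pos: [475.9, 17.8, 69.7]
eef_rot: [0.299, 3.127, 0.0]
contact_force: [0.4, -0.2, 0.1]
gripper_width: 40.6
```

Request:
step_arm(motion=[[[0,0,1],0],[[0,0,0],0],[[0,0,0],0]])

```text
time_s: 8.1
ee_pos: [475.5, 17.8, 68.2]
eef_rot: [-0.299, -3.127, 0.0]
contact_force: [-0.6, 0.2, -1.0]
gripper_width: 40.3
```

Run:
```python
from bark import *
s=read_state();p=s["ee_pos"];print(p,s["contact_force"])
c=camera("wrist");b,a=bark(c,p[2]-20.8+12,(200,180,360,330));print(b,a)
for n,bx in(("side",(260,190,340,270)),("scene",(220,180,290,250))):
    c=camera(n);pickle.dump(c,open(n+"5.pkl","wb"))
    x,y,x1,y1=bx
    cv2.imwrite("pics/z5%s.png"%n,cv2.resize(cv2.cvtColor(c["color"][y:y1,x:x1],cv2.COLOR_RGB2BGR),None,fx=6,fy=6,interpolation=cv2.INTER_CUBIC))
```

```text
[475.50679236  17.81529623  68.23367389] [-0.62527091  0.16200673 -0.99707418]
[474.25212771  19.10518063] 1642.3274217898052
```

View pics/z5side.png

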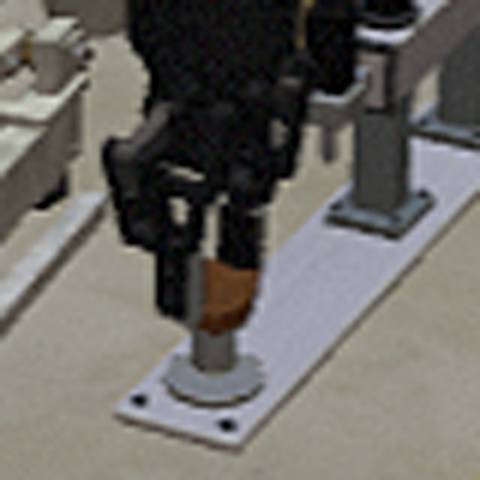

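View pics/z5scene.png

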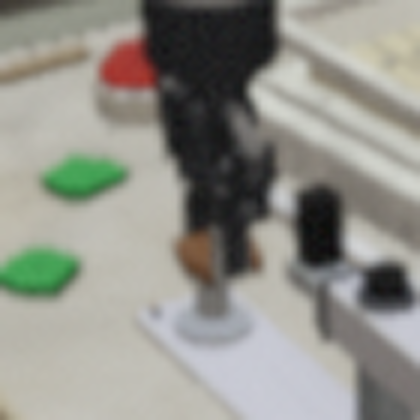

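Request:
step_arm(motion=[[[0,0,1],0],[[0,0,0],0],[[0,0,0],0]])

```text
time_s: 8.55
ee_pos: [475.5, 17.8, 67.2]
eef_rot: [-0.299, -3.127, 0.0]
contact_force: [-0.7, 0.9, 0.4]
gripper_width: 40.7
```

Request:
step_arm(motion=[[[0,0,0.5],0],[[0,0,0],0],[[0,0,0],0]])

```text
time_s: 8.85
ee_pos: [475.6, 17.8, 66.8]
eef_rot: [0.299, 3.127, 0.0]
contact_force: [0.5, 0.0, -0.1]
gripper_width: 40.4
```

Request:
step_arm(motion=[[[0,0,0.5],0],[[0,0,0],0],[[0,0,0],0]])

```text
time_s: 9.15
ee_pos: [475.6, 17.8, 66.8]
eef_rot: [-0.299, -3.127, 0.0]
contact_force: [-2.6, 0.3, 5.5]
gripper_width: 40.3
```

Request:
step_arm(motion=[[[0,0,0.5],0],[[0,0,0],0],[[0,0,0],0]])

```text
time_s: 9.45
ee_pos: [475.7, 17.8, 66.8]
eef_rot: [-0.299, -3.127, 0.0]
contact_force: [-3.4, 0.3, 9.2]
gripper_width: 40.1
```

Request:
step_arm(motion=[[[0,0,-0.7],0],[[0,0,0],0],[[0,0,0],0]])

```text
time_s: 9.75
ee_pos: [475.8, 17.8, 66.8]
eef_rot: [0.299, 3.127, 0.0]
contact_force: [-0.9, 0.5, 6.3]
gripper_width: 40.6
```

Request:
step_arm(motion=[[[0,0,0],0],[[0,0,0],0],[[0,0,0],0],[[0,0,0],0],[[0,0,0],0],[[0,0,0],0]], fingers=0.1)

```text
time_s: 10.35
ee_pos: [475.5, 17.8, 66.4]
eef_rot: [-0.299, -3.127, 0.0]
contact_force: [0.1, 0.9, -0.4]
gripper_width: 76.6
```

Run:
```python
from bark import *
s=read_state();p=s["ee_pos"];print(p,s["contact_force"])
c=camera("wrist");save(c,"w6");b,a=bark(c,58,(200,180,360,330));print(b,a)
```

```text
[475.54723502  17.81893292  66.38833768] [ 0.12587443  0.88485337 -0.3712832 ]
[474.6119976   19.16340802] 1616.2440320812439
```

View pics/w6.png

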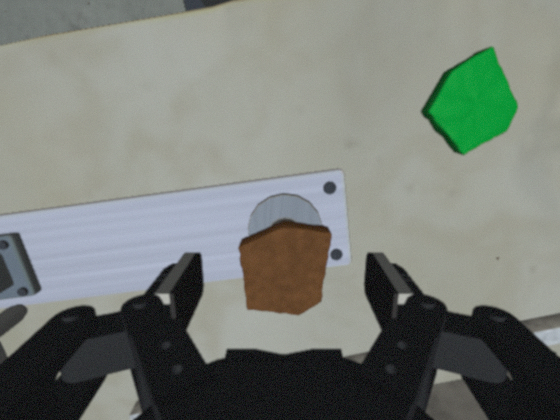

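Request:
step_arm(motion=[[[0,0,-10],0],[[0,0,-30],0],[[0,0,-45],0],[[0,0,-45],0],[[0,0,-45],0],[[0,0,-20],0],[[0,0,0],0],[[0,0,0],0]])

```text
time_s: 11.2
ee_pos: [475.6, 17.8, 261.9]
eef_rot: [0.299, 3.126, 0.0]
contact_force: [-0.0, 0.1, -0.5]
gripper_width: 77.2
```

Run:
```python
from bark import *
s=read_state();p=s["ee_pos"];print(p)
c=camera("wrist");save(c,"w7");b,a=bark(c,58,(200,100,360,330));print(b,a)
```

```text
[475.55043609  17.81824996 261.93444499]
[476.19775607  18.77483968] 1429.262190013118
```

View pics/w7.png

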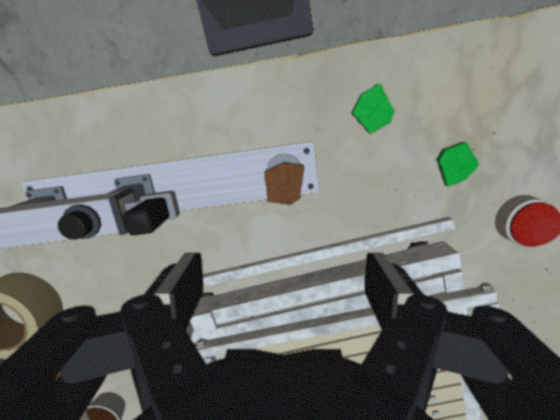

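Request:
step_arm(motion=[[[0,0,0],0.14],[[0,0,0],0.14],[[0,0,0],0.14],[[0,0,0],0.14],[[0,0,0],0.14],[[0,0,0],0.14],[[0,0,0],0.14],[[0,0,0],0.14]])

```text
time_s: 12.05
ee_pos: [474.1, 17.8, 258.7]
eef_rot: [-1.919, -2.482, 0.005]
contact_force: [-0.2, 0.5, 0.6]
gripper_width: 76.8
```

Request:
step_arm(motion=[[[0,0,0],0.14],[[0,0,0],0.14],[[0,0,0],0.035],[[-35,0,0],0],[[-40,0,0],0],[[-40,0,0],0],[[-40,0,0],0],[[-40,0,0],0]])

```text
time_s: 12.85
ee_pos: [463.2, -177.8, 258.8]
eef_rot: [-2.278, -2.157, 0.003]
contact_force: [0.7, -0.2, -0.3]
gripper_width: 77.0
```

Request:
step_arm(motion=[[[-20,0,0],0],[[0,0,0],0],[[0,0,0],0]], fingers=1)

```text
time_s: 13.15
ee_pos: [462.7, -196.4, 259.4]
eef_rot: [-2.28, -2.155, 0.001]
contact_force: [0.3, -0.5, 0.5]
gripper_width: 33.9
```

Run:
```python
from bark import *
s=read_state();p=s["ee_pos"];print(p,s["joints"]);print(rot(s["eef_rot"]).round(3))
c=camera("wrist");save(c,"w8");pickle.dump(c,open("w8.pkl","wb"))
```

```text
[ 462.68144731 -196.35225318  259.37829969] [-4.51317510e-01 -6.89426764e-02  1.95057592e+00  6.60791975e-04
  1.26413850e+00 -3.95123350e-01]
[[ 0.056  0.998 -0.003]
 [ 0.998 -0.056  0.002]
 [ 0.002 -0.004 -1.   ]]
```

View pics/w8.png

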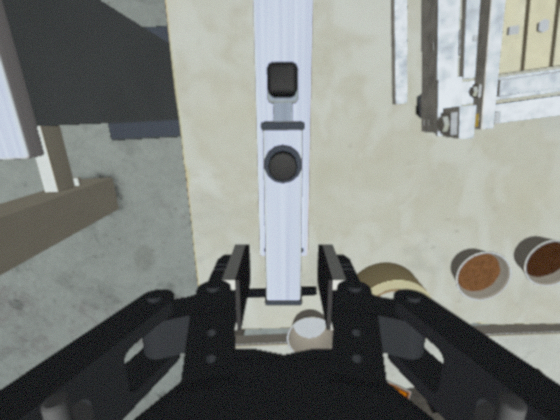

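Run:
```python
from bark import *
c=pickle.load(open("w8.pkl","rb"));im=c["color"]
cv2.imwrite("pics/z8.png",cv2.resize(cv2.cvtColor(im[50:190,240:330],cv2.COLOR_RGB2BGR),None,fx=5,fy=4.2 and 5,interpolation=cv2.INTER_CUBIC)[:600*1])
cv2.imwrite("pics/z8b.png",cv2.resize(cv2.cvtColor(im[110:200,250:320],cv2.COLOR_RGB2BGR),None,fx=6,fy=6,interpolation=cv2.INTER_CUBIC))
```

```text
(no output)
```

View pics/z8.png

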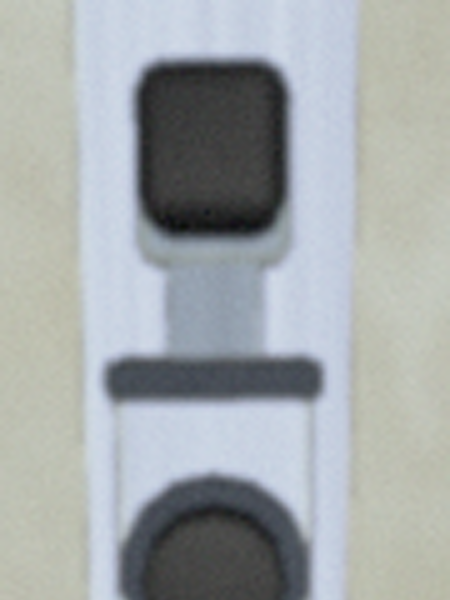

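View pics/z8b.png

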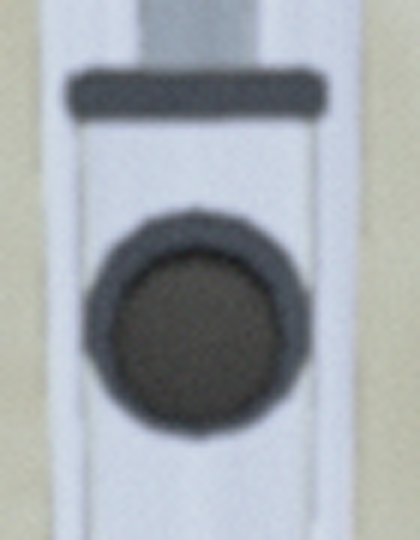

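Run:
```python
from bark import *
c=pickle.load(open("w8.pkl","rb"))
print("btn",onz(c,282.8,167.2,135),"post",onz(c,282.6,77.6,150), "far edge",onz(c,282.6,62.4,150),"edge",onz(c,282.6,121.6,106),onz(c,282.6,121.6,121))
cs=pickle.load(open("scene0.pkl","rb"));cd=pickle.load(open("side0.pkl","rb"))
# scene: btn top, post top
print(tri(cs,(195+540/6,195+178/6),cd,(270+330/6,170+98/6)))
print(tri(cs,(195+469/6,195+100/6),cd,(270+272/6,170+125/6)))
s=read_state();p=s["ee_pos"];T=rot(s["eef_rot"]);b=onz(c,282.8,167.2,135);b[2]=170
print(s["gripper_width"],T.T@(b-p))
```

```text
btn [ 463.29672324 -165.38404541  135.        ] post [ 466.94377812 -100.16876152  150.        ] far edge [467.49706313 -90.48085809 150.        ] edge [ 464.95799762 -130.59543011  106.        ] [ 465.05948441 -130.30065462  121.        ]
(array([ 462.77124232, -169.14961135,  134.45018374]), np.float64(3.8382899014258065))
(array([ 466.32237954, -100.91486316,  147.21252226]), np.float64(4.066099311822605))
26.00162068258128 [30.32843802 -1.089104   89.85028822]
```

Request:
step_arm(motion=[[[15,-1,0],0],[[15,0,0],0],[[0,0,30],0],[[0,0,30],0],[[0,0,20],0],[[0,0,10],0],[[0,0,0],0],[[0,0,0],0]])

```text
time_s: 14.0
ee_pos: [465.1, -166.3, 172.4]
eef_rot: [2.28, 2.16, 0.001]
contact_force: [-0.7, -0.2, 0.7]
gripper_width: -0.0
```

Run:
```python
from bark import *
s=read_state();print(s["ee_pos"],s["gripper_width"],s["contact_force"])
for n,bx in(("side",(260,130,380,230)),("scene",(230,150,330,250))):
    c=camera(n);x,y,x1,y1=bx
    cv2.imwrite("pics/z9%s.png"%n,cv2.resize(cv2.cvtColor(c["color"][y:y1,x:x1],cv2.COLOR_RGB2BGR),None,fx=6,fy=6,interpolation=cv2.INTER_CUBIC))
c=camera("wrist");save(c,"w9")
```

```text
[ 465.10475188 -166.25649615  172.42820609] -0.03413229105439566 [-0.70977605 -0.22794065  0.67830224]
```

View pics/z9side.png

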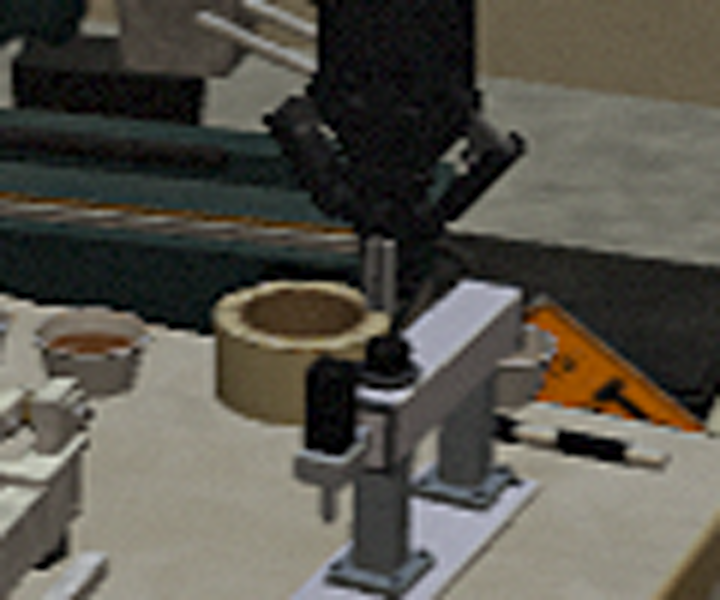

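View pics/w9.png

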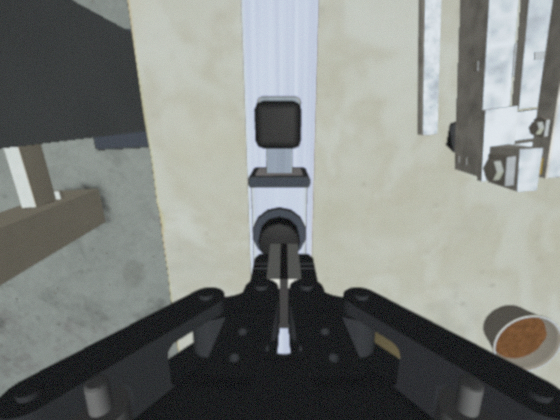

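Request:
step_arm(motion=[[[1,-2,8],0],[[0,0,7],0],[[0,0,2],0],[[0,0,2],0],[[0,0,2],0],[[0,0,0],0],[[0,0,0],0]])

```text
time_s: 14.85
ee_pos: [462.7, -165.9, 150.4]
eef_rot: [2.281, 2.159, 0.0]
contact_force: [-0.1, 0.2, -0.3]
gripper_width: -0.1
```

Request:
step_arm(motion=[[[0,0,2],0],[[0,0,2],0],[[0,0,0],0],[[0,0,0],0]])

```text
time_s: 15.25
ee_pos: [462.8, -165.9, 146.5]
eef_rot: [2.281, 2.159, 0.001]
contact_force: [1.4, -0.5, 0.8]
gripper_width: -0.2
```

Request:
step_arm(motion=[[[0,0,1],0],[[0,0,0],0],[[0,0,0],0]])

```text
time_s: 15.55
ee_pos: [462.9, -165.9, 146.0]
eef_rot: [2.281, 2.159, 0.001]
contact_force: [-0.2, 0.3, 5.2]
gripper_width: -0.2
```

Request:
step_arm(motion=[[[0,0,1],0],[[0,0,0],0],[[0,0,0],0]])

```text
time_s: 15.85
ee_pos: [462.9, -165.9, 146.0]
eef_rot: [2.281, 2.159, 0.001]
contact_force: [-3.1, 0.8, 10.4]
gripper_width: -0.2
```

Run:
```python
from bark import *
s=read_state();print(s["ee_pos"],s["gripper_width"],s["contact_force"])
for n,bx in(("side",(300,170,370,230)),):
    c=camera(n);x,y,x1,y1=bx
    cv2.imwrite("pics/z10%s.png"%n,cv2.resize(cv2.cvtColor(c["color"][y:y1,x:x1],cv2.COLOR_RGB2BGR),None,fx=8,fy=8,interpolation=cv2.INTER_CUBIC))
```

```text
[ 462.92739315 -165.89995358  145.96656759] -0.23569543907964377 [-3.09855543  0.78449621 10.38895558]
```

View pics/z10side.png

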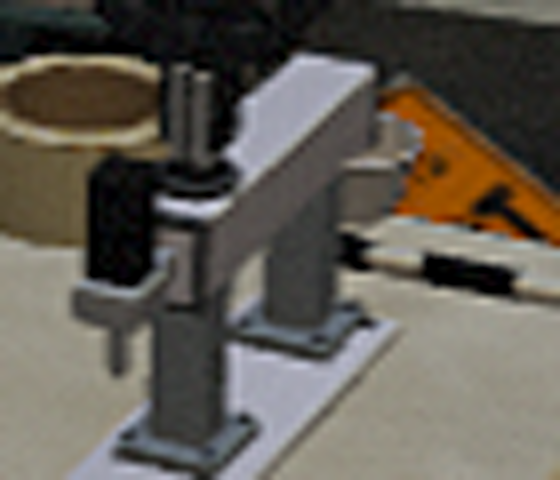

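Request:
step_arm(motion=[[[0,0,-10],0],[[0,0,-30],0],[[0,0,-30],0],[[20,0,0],0],[[25,0,0],0],[[20,0,0],0],[[0,0,0],0],[[0,0,0],0]], fingers=1)

```text
time_s: 16.7
ee_pos: [465.7, -100.7, 214.2]
eef_rot: [-2.28, -2.161, 0.001]
contact_force: [-0.1, 0.2, -0.5]
gripper_width: 0.0
```

Request:
step_arm(motion=[[[0,0,0],0],[[0,0,0],0],[[0,0,0],0],[[0,0,0],0],[[0,0,0],0],[[0,0,0],0]], fingers=0)

```text
time_s: 17.3
ee_pos: [466.1, -101.0, 214.5]
eef_rot: [2.282, 2.159, -0.0]
contact_force: [-0.1, 0.8, -0.8]
gripper_width: 84.4
```

Run:
```python
from bark import *
s=read_state();print(s["ee_pos"],s["gripper_width"],s["contact_force"])
c=camera("wrist");save(c,"w11");pickle.dump(c,open("w11.pkl","wb"));b,a=bark(c,58,(200,0,360,250));print(b,a)
c=camera("side");x,y,x1,y1=280,170,380,270
cv2.imwrite("pics/z11.png",cv2.resize(cv2.cvtColor(c["color"][y:y1,x:x1],cv2.COLOR_RGB2BGR),None,fx=6,fy=6,interpolation=cv2.INTER_CUBIC))
```

```text
[ 466.05691825 -100.99259907  214.48825445] 84.41942459935112 [-0.09212545  0.77898568 -0.83254037]
[477.1935168   18.12041914] 1470.2792929846419
```

View pics/w11.png

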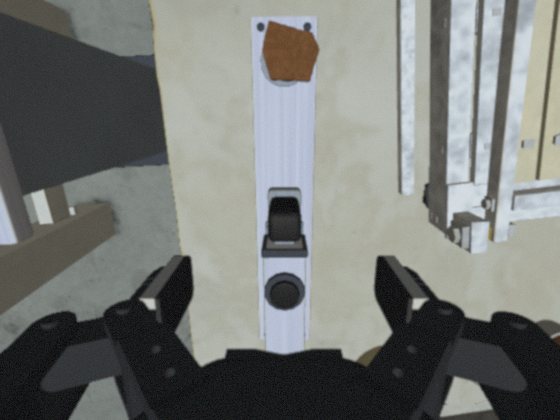

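View pics/z11.png

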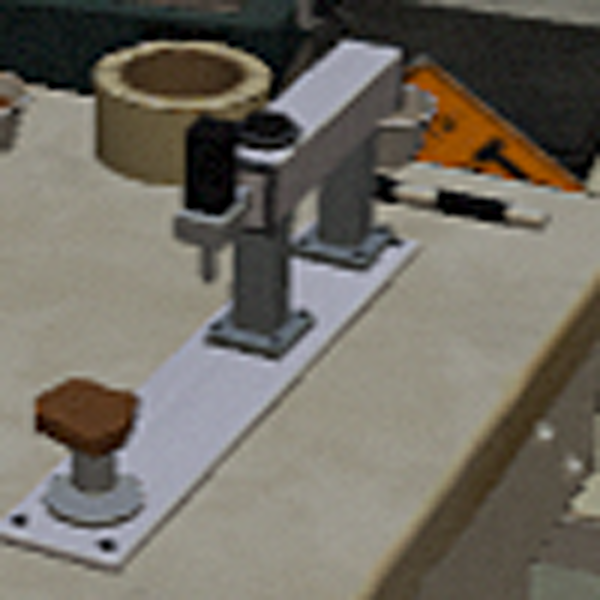

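Request:
step_arm(motion=[[[1,0,25],0],[[0,0,30],0],[[0,0,18],0],[[0,0,8],0],[[0,0,2],0],[[0,0,0],0],[[0,0,0],0]])

```text
time_s: 18.1
ee_pos: [467.2, -100.1, 132.7]
eef_rot: [2.28, 2.158, 0.002]
contact_force: [-0.7, 0.0, 0.6]
gripper_width: 85.1
```

Request:
step_arm(motion=[[[0,0,0],0],[[0,0,0],0],[[0,0,0],0],[[0,0,0],0],[[0,0,0],0],[[0,0,0],0],[[0,0,0],0],[[0,0,0],0]], fingers=1, grip_force=50)

```text
time_s: 18.9
ee_pos: [466.5, -99.9, 131.8]
eef_rot: [2.281, 2.159, 0.001]
contact_force: [1.3, 0.9, 2.4]
gripper_width: 21.9
```

Run:
```python
from bark import *
s=read_state();print(s["ee_pos"],s["gripper_width"],s["contact_force"],s["joints"])
c=camera("wrist");save(c,"w12");pickle.dump(c,open("w12.pkl","wb"))
```

```text
[466.53398849 -99.86700899 131.81877862] 21.859073301174814 [1.26430004 0.86487015 2.37310672] [-2.63186099e-01 -3.84010415e-03  2.13742358e+00  1.60090682e-04
  1.00713316e+00 -2.08284487e-01]
```

View pics/w12.png

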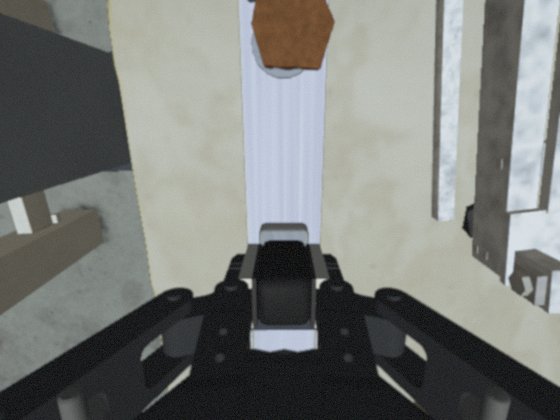

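Request:
step_arm(motion=[[[3,0,0],0],[[6,0,0],0],[[8,0,0],0],[[10,0,0],0],[[10,0,0],0],[[10,0,0],0],[[8,0,0],0],[[5,0,0],0]])

```text
time_s: 19.75
ee_pos: [469.7, -39.0, 131.8]
eef_rot: [2.28, 2.16, 0.001]
contact_force: [1.9, -5.0, 4.0]
gripper_width: 21.4
```

Request:
step_arm(motion=[[[8,0,0],0],[[10,0,0],0],[[10,0,0],0],[[10,0,0],0],[[10,0,0],0],[[7,0,0],0],[[3,0,0],0],[[0,0,0],0]])

```text
time_s: 20.55
ee_pos: [472.8, 18.5, 131.8]
eef_rot: [2.281, 2.16, 0.001]
contact_force: [1.7, -3.5, 4.8]
gripper_width: 21.3
```

Run:
```python
from bark import *
s=read_state();print(s["ee_pos"],s["gripper_width"],s["contact_force"])
for n,bx in(("side",(260,170,380,270)),("scene",(220,170,320,260))):
    c=camera(n);x,y,x1,y1=bx;pickle.dump(c,open(n+"13.pkl","wb"))
    cv2.imwrite("pics/z13%s.png"%n,cv2.resize(cv2.cvtColor(c["color"][y:y1,x:x1],cv2.COLOR_RGB2BGR),None,fx=6,fy=6,interpolation=cv2.INTER_CUBIC))
```

```text
[472.79412293  18.45422374 131.75426847] 21.33115676262736 [ 1.66896778 -3.4786493   4.78230979]
```

View pics/z13side.png

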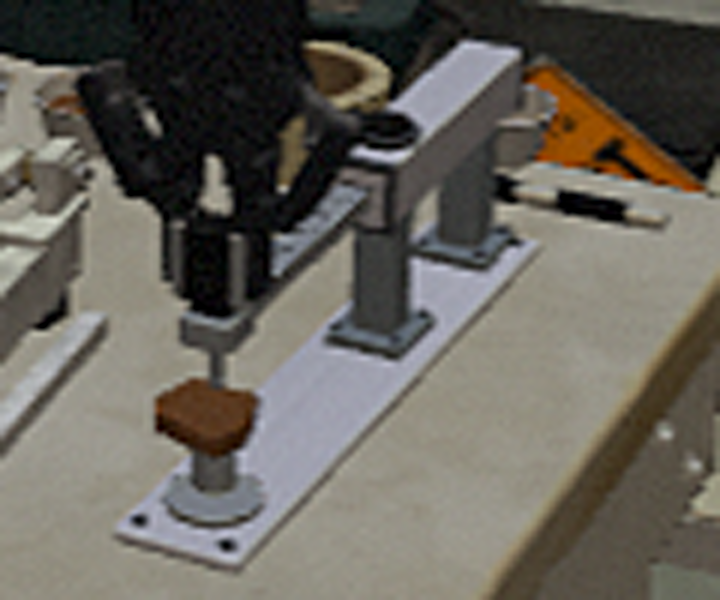

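View pics/z13scene.png

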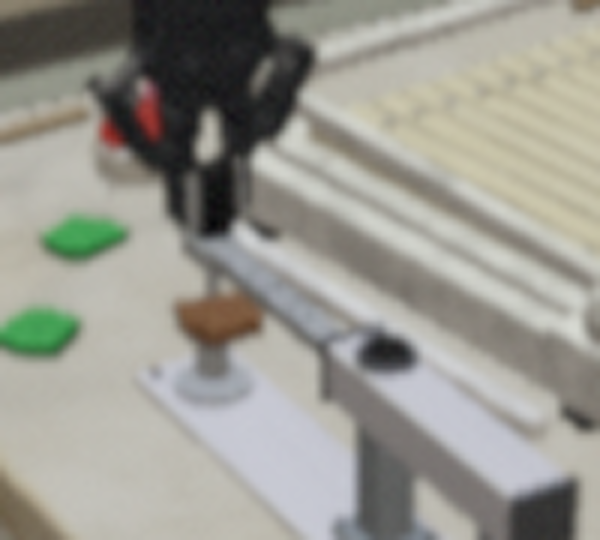

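Request:
step_arm(motion=[[[1,0,0],0],[[0,0,0],0],[[0,0,0],0],[[0,0,0],0]])

```text
time_s: 21.05
ee_pos: [472.8, 19.0, 131.8]
eef_rot: [2.281, 2.159, 0.0]
contact_force: [0.7, -3.4, 5.2]
gripper_width: 21.1
```

Run:
```python
from bark import *
s=read_state();print(s["ee_pos"],np.hypot(*(s["ee_pos"]-np.array([466.53,-99.87,0]))[:2]),s["contact_force"])
w=camera("wrist");o=pickle.load(open("w12.pkl","rb"))
a=np.hstack([o["color"][200:360,200:370],w["color"][200:360,200:370]])
cv2.imwrite("pics/cmp.png",cv2.resize(cv2.cvtColor(a,cv2.COLOR_RGB2BGR),None,fx=2.3,fy=2.3,interpolation=cv2.INTER_CUBIC))
c=camera("side");pickle.dump(c,open("side14.pkl","wb"));x,y,x1,y1=295,185,345,225
cv2.imwrite("pics/z14.png",cv2.resize(cv2.cvtColor(c["color"][y:y1,x:x1],cv2.COLOR_RGB2BGR),None,fx=14,fy=14,interpolation=cv2.INTER_CUBIC))
c=camera("scene");pickle.dump(c,open("scene14.pkl","wb"));x,y,x1,y1=250,205,300,240
cv2.imwrite("pics/z14s.png",cv2.resize(cv2.cvtColor(c["color"][y:y1,x:x1],cv2.COLOR_RGB2BGR),None,fx=14,fy=14,interpolation=cv2.INTER_CUBIC))
```

```text
[472.84852811  18.99104588 131.76873882] 119.02887055676273 [ 0.7145745  -3.43021123  5.23454062]
```

View pics/cmp.png

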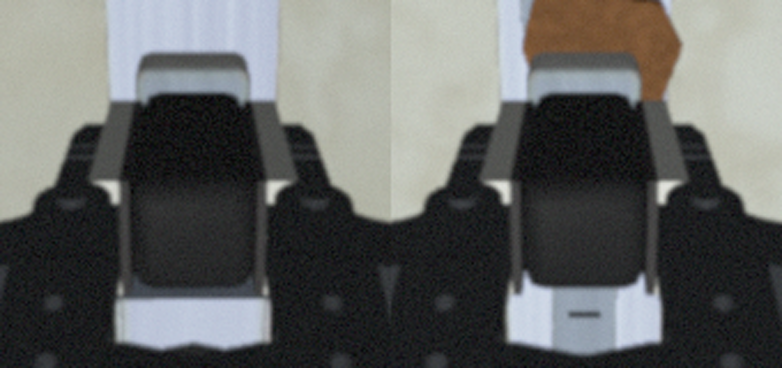

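View pics/z14.png

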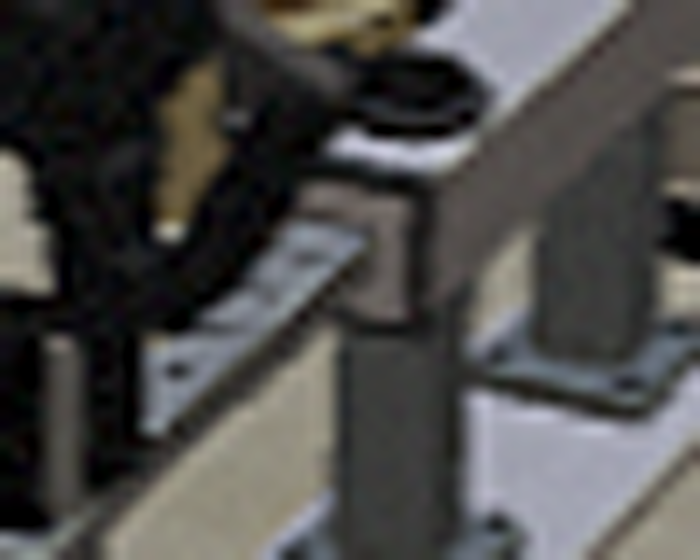

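View pics/z14s.png

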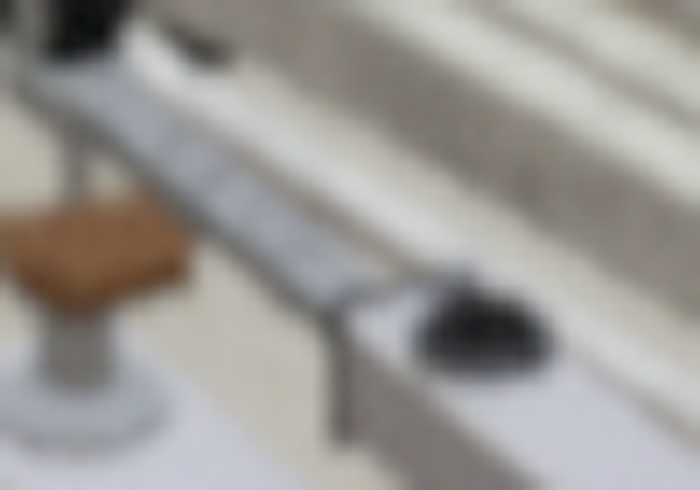

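Request:
step_arm(motion=[[[1,0,0],0],[[0,0,0],0],[[0,0,0],0],[[0,0,0],0],[[0,0,0],0],[[0,0,0],0]])

```text
time_s: 21.8
ee_pos: [472.8, 19.9, 131.7]
eef_rot: [2.281, 2.159, 0.0]
contact_force: [1.8, -4.6, 5.9]
gripper_width: 21.6
```

Run:
```python
from bark import *
s=read_state();print(s["ee_pos"],np.hypot(*(s["ee_pos"]-np.array([466.53,-99.87,0]))[:2]),s["contact_force"],np.abs(s["dq"]).max())
# bark / pedestal-relative check in side & scene images
for n in("side14","scene14"):
    c=pickle.load(open(n+".pkl","rb"));print(n,proj(c,(473.6,20,58)),proj(c,(473.6,20,46)))
    b,a=bark(c,58,(270,220,320,255) if n[1]=="i" else (235,205,270,235));print(b,a)
```

```text
[472.84999257  19.88083319 131.73902434] 119.91748978020509 [ 1.82368245 -4.57204609  5.87524629] 0.0012696407202355954
side14 (np.float64(294.72683693623947), np.float64(236.78786899554188)) (np.float64(294.67950393312304), np.float64(240.67580979131088))
[471.38184746  31.06067597] 1971.320811075413
scene14 (np.float64(254.84018369042545), np.float64(221.24240409515923)) (np.float64(254.93038384529314), np.float64(224.33641856655566))
[472.84622413   9.58648702] 1428.1881815513698
```

```bash
python3 -c "
from rig import job_done
print(job_done())"
```

```text
the job is handed in; nothing more can be done
None
```

I laid the bark on the pedestal and let go, pushed the lock button down, then pulled the arm out by its post. I handed the job in at about 22 s, still gripping the post.

- **Arm:** the tool travelled 119.9 mm along the gauge from its gripping point. Wrist pictures from the start of the pull and at 119 mm show the post in the same place between the fingers, so it did not slip. The post pulled back on the tool with about 4.6 N, and the joints were still. I couldn't read the double line itself in the low-resolution views; the 120 mm rests on the travel and that no-slip check.
- **Button:** it stopped hard with the fingertips at 127 mm, its fully down height, and the pictures show it still down with the arm out.
- **Bark:** it lies flat. The scene and side views averaged together put its centre within 2 mm of the pedestal axis. The last wrist view that measured it, before the pull, put it about 4 mm off. The two disagree slightly, but both are inside the 12 mm limit.
- **Other things on the table:** I saw no contact with any of them, but I did not measure their positions again at the end.

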